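Hang the magnifier in the instrument cabinet

TASK

Put the magnifier away: take it from its wooden stand, reach down through the opening in the cabinet's roof and hang it on the two-pronged hook inside, head above and handle below the prongs, and let go. Then slide the clear hatch fully shut over it. Nothing, neither hand nor magnifier, may touch the roof frame around the opening, and leave the other things on the table where they are.

Things in the scene. Friction and masses are not known exactly. Their poses are not given: they have to be found in the camera images.
- mag_head (a point): Centre of the head of the hand magnifier, which stands handle down in the stand. Head: upright round disc, 62 mm diameter, 12 mm thick, black rim with glass. The point's x axis is along its thickness (normal to the glass), z up towards the top of the head. A half turn about z looks the same. Easily pinched from above by the two faces of the head, near its top.
- mag: The same magnifier (loose, 0.11 to 0.23 kg), same axes; origin at the lower end of its handle, 109 mm below mag_head. From there up: black handle, 28 mm diameter, 44 mm long; steel neck, 12 mm diameter, 34 mm long; then the head.
- stand: Wooden block 90 x 90 x 40 mm fixed on the table, origin at the centre of its underside; a vertical blind hole 31 mm wide and 33 mm deep in the middle of its top holds the magnifier's handle.
- cabinet: Fixed instrument cabinet, grey with clear walls. Origin on the table directly under the centre of the roof opening; z up, x from its front to its rear, y to its left. The outside reaches x -110 to 110 mm, y -75 to 205 mm; top of roof 174 mm above the table. Inner floor 10 mm above the table.
- opening (a point): Centre of the opening in the cabinet roof, level with the roof's top; cabinet axes. The opening is 180 mm along x and 110 mm along y; the roof is 6 mm thick.
- frame: The roof around the opening (grey, 6 mm thick, top 174 mm above the table), including the part to the left (+y) under the open hatch. Same origin and axes as cabinet. Must not be touched.
- hook: Steel hook fixed in the cabinet; cabinet's origin and axes. Two level prongs, 8 mm diameter, at y -16 and +16 mm (24 mm clear between), centre lines 100 mm above the table, run from a crossbar at x = +60 mm to free front ends at x = -10 mm, where the tips turn up to 112 mm above the table (front of the tips: x = -14 mm). The crossbar stands on a post.
- hook_mid (a point): The place to hang the magnifier: midway between the prongs, on the height of their centre lines, at x = +20 mm of the cabinet; cabinet axes. The neck fits between the prongs, the handle does not: bring the neck in from the front (towards +x), then lower the head onto both prongs, glass facing along x. Hung, the centre of the head is 31 mm above this point.
- hatch (a joint): Position in m of the clear sliding hatch on the cabinet roof: 0 fully shut over the opening against its stop, up to 0.14 open, slid towards the cabinet's +y. It starts open, clear of the opening. It slides freely with about 1.5 N of friction and stays where it is left.
- hatch_rib (a point): Centre of the upright aluminium rib in the middle of the hatch (100 mm along the cabinet's x, 8 mm thick along y, 35 mm high): push its +y side towards the cabinet's -y to shut the hatch. Cabinet axes. The rib's foot (top of the clear panel) is 181 mm above the table, its top 216 mm. The panel: 204 mm along x, 130 mm along y.
- camera: Bystander: black photo camera, 50 x 130 x 97 mm with a 65 mm long lens to its -x, origin under its centre.
- books: Bystander: stack of three books about 160 x 220 mm, 66 mm high, origin under its centre.
- parcel: Bystander: brown wrapped parcel 200 x 260 x 60 mm, origin under its centre.
- weight: Bystander: brass paperweight, 52 mm diameter, 44 mm high, origin under its centre.
There are look-alikes about, which are no part of the job. What is shaped like the mag but blue or red is not meant.

How it is judged:
By the outcome, as a careful person would: the job done as asked, in the order asked, and still so for the second after the job is handed in, with the robot touching nothing.
It also fails if it takes over 58 s, if anything falls off the work surface, if the arm or the gripper's body presses on something with over 40 N, if the wrist force passes 120 N, or if a joint passes its speed limit or range.

ROBOT

A 6-joint arm with a two-finger parallel gripper is mounted at the origin on the work surface. World frame = base frame: x ahead of the robot, y to its left, z up, the work surface at z = 0. Lengths are in m, angles in rad, forces in N, time in s.
With the tool pointing down it reaches from about 0.3 to 0.875 m from the base axis. Payload 6.4 kg.
Tool frame: the origin (TCP) lies between the finger pads; the fingertips stand 8 mm ahead of it and the grasp point (between the pads) lies 11 mm behind it; z points along the fingers, y is the direction in which the jaws open and shut (so a half turn about z gives the same grasp; the last joint's range is limited). The gripper opens to 85 mm and grips with 20 to 120 N. Pads are 22 mm wide; open, the fingers measure 114 mm over their backs; the gripper's body (76 mm by 85 mm) begins 54 mm behind the grasp point. The pads swing forward as they close: fully open they stand 13 mm farther back than shut.
Start: joints at [-1.45, 0.181, 1.607, -0, 1.354, -0.206], TCP at [0.185, -0.545, 0.239] pointing down, gripper open.
Joint ranges: [-2.99, 2.99], [-0.89, 2.07], [0.3, 2.58], [-1.14, 4.28], [0, 2.63], [-3.12, 3.12]. Speed limits (rad/s): [2.57, 2.57, 3.01, 3.14, 3.14, 3.14].

INTERFACE

Orientations are given as a unit quaternion [w, x, y, z].
In Python, from bench import monitor, viewer, workorder, spotter gives the robot as it stands. The module is installed in compiled form; this text tells all that it offers.
- The arm moves only by the tool move_arm, never from a script. Its argument "motion" is a list of rows, each a list of 3 entries, a list of its own where there are three numbers: the shift along the tool's x, y, z in units of 60 mm (1.0 is 60 mm), then the turn, a rotation vector about the tool's x, y, z in units of 8 degrees (1.0 is 8 degrees), then the opening in per cent of the stroke, from 0 (shut) to 100 (fully open). In form: [[[dx, dy, dz], [rx, ry, rz], grip], ...]. A call has 1 to 10 rows; each row is the pose to reach, as a shift and turn from the pose commanded when the call began, along the tool's axes at that moment; what a row does not reach only later rows make up. A row lasts 1/8 s, in which the tool goes at most 62.5 mm and 10.7 degrees, less where a joint would pass 70% of its speed; a pose out of reach is approached as far as the arm can. A call with a gripper value outside its range is refused whole. The fingers move at their own pace and stop on an object; the grip force is fixed at half the most. Time passes only in rows, so rows that repeat a pose let the fingers close. It gives the time, the measured TCP pose, the force and the opening at its end, in the units of the state.
- monitor.get_obs(): the state, without advancing time (a new reading comes with each control period).
- viewer.camera(name): name is "side" or "top"; returns the picture (400x640x3 uint8, blue, green, red); there is no depth.
- viewer.calibration(name): a dict with "fovy" (degrees; the focal length in pixels is half the picture's height over the tangent of half this angle, whatever the lens; pixels are square), "cx", "cy" (the principal point, pixels), "distortion" ([k1, k2, p1, p2, k3] as OpenCV has them; the pictures are not rectified), "extrinsics" (4x4, takes a point from camera to world coordinates). Camera axes: x right, y down, z forward; pixel columns grow to the right and rows downward; lengths in m; the calibration is good to about 2 mm. A picture is of the moment at which its call begins. calibration takes no time and is no camera call.
- workorder.hand_in(): hands the job in, once; it reports no verdict.
Trained networks look in the newest picture that a camera, given by its name, has taken for a name from the list of things; names that differ only in an ending like _2 or _b are one class to them, and where a whole thing is asked for, a point or a joint stands for the part that bears it (a point fixed in the world has none). Each returns a list of dicts, best first, with "score" (0 to 1); they miss things now and then, are a little off and sometimes report something else, mostly with a low value. They report only what shows in the picture. A call takes as long as a camera call. They do not tell look-alikes from the thing itself.
- spotter.search_frame(camera, name): "centre" ([column, row] as shares, 0 to 1, of the picture: columns of its width, rows of its height, amid what is visible of it).
- spotter.outline_of(camera, name): "region" (400x640 bool, what is visible of it) and "centre" ([column, row] as shares, 0 to 1, of the picture: columns of its width, rows of its height, amid what is visible of it).
The state is a dict: "time_s": time; "q": joint angles; "dq": joint speeds; "joint_efforts": joint torques, N m; "eef_pos": TCP position; "eef_rot": TCP orientation; "wrist_force": force on the tool from outside, world axes, zero at the start; "torque": the same for the moment, N m; "opening": opening from 0.0 (shut) to 1.0 (fully open).
Only numpy, scipy, OpenCV 4.12 (cv2) and the standard library are available. Lean on these libraries where they do the work, as an engineer would, in place of code of your own. Each camera call takes 0.05 s, during which the arm holds its last target. There are 200 camera calls.

## Working session

There is one attempt and no reset: what is moved stays moved. The work goes in short steps, Python scripts to look and compute and a tool call to move; the robot and the scene stay as the last step left them, time stands still between calls to the robot, and variables do not carry over. Pictures are saved under pics/ and viewed, about 8 in all and at most 12, crops included, and the job is handed in when it is done.

Besides the shell and the picture viewer there is one more tool, called after "Call:" as name(argument=value, ...) on one line, values as JSON. move_arm: Moves the arm, as the interface text tells. Its arguments: {"type":"object","properties":{"motion":{"type":"array","items":{"type":"array"}}},"required":["motion"]}

```bash
mkdir -p pics
python3 - <<'E'
from bench import monitor, viewer, spotter
import cv2,numpy as np
for c in("side","top"):
    im=viewer.camera(c); cv2.imwrite(f"pics/{c}0.png",im)
    k=viewer.calibration(c); print(c,k["fovy"],k["cx"],k["cy"],k["distortion"]); print(np.round(k["extrinsics"],4).tolist())
    for n in("mag_head","mag","stand","cabinet","hook","hatch_rib","frame"):
        print(n,[(round(r["score"],2),[round(r["centre"][0]*640),round(r["centre"][1]*400)]) for r in spotter.search_frame(c,n)][:5])
o=monitor.get_obs(); print(o)
E
```

```text
side 42.93635185058852 315.47716837071175 199.14846105106884 [-0.11912276  0.          0.          0.          0.        ]
[[0.3648, 0.8798, -0.3047, 0.9802], [0.9311, -0.3459, 0.116, -0.231], [-0.0033, -0.3261, -0.9453, 1.5856], [0.0, 0.0, 0.0, 1.0]]
mag_head [(0.67, [285, 198]), (0.65, [218, 228]), (0.58, [252, 209]), (0.58, [259, 170])]
mag [(0.78, [217, 223]), (0.54, [252, 207]), (0.5, [286, 197]), (0.5, [259, 170])]
stand []
cabinet [(0.83, [372, 205]), (0.52, [466, 138])]
hook [(0.63, [355, 231])]
hatch_rib [(0.64, [395, 191])]
frame [(0.82, [372, 201]), (0.29, [259, 300])]
top 44.37810780399829 317.90435146927365 199.53964079692147 [-0.11634311  0.          0.          0.          0.        ]
[[0.0114, -0.9782, 0.2074, 0.1355], [-0.9999, -0.0113, 0.0021, -0.0373], [0.0003, -0.2074, -0.9783, 1.9695], [0.0, 0.0, 0.0, 1.0]]
mag_head [(0.53, [373, 221]), (0.42, [346, 220]), (0.41, [356, 252])]
mag [(0.59, [342, 223]), (0.47, [279, 190]), (0.41, [359, 254]), (0.39, [406, 218]), (0.38, [367, 225])]
stand [(0.92, [366, 225]), (0.33, [183, 217])]
cabinet [(0.62, [279, 189])]
hook [(0.65, [299, 176]), (0.61, [281, 187]), (0.22, [266, 183])]
hatch_rib [(0.96, [264, 184])]
frame [(0.62, [286, 191])]
{'time_s': 0.8, 'q': array([-1.45031950e+00,  1.80779460e-01,  1.60699077e+00, -7.99074529e-06,
        1.35380891e+00, -2.06299019e-01]), 'dq': array([ 0.00074134,  0.00060525, -0.00165477, -0.0004105 , -0.00157701,
        0.00032067]), 'joint_efforts': array([ 1.38564745e-03, -4.44796264e+01, -3.51666713e+01, -1.66894279e-04,
        7.97944904e-04, -8.72361767e-06]), 'eef_pos': array([ 0.18458676, -0.54458442,  0.23930449]), 'eef_rot': array([ 6.58481313e-06,  9.86681721e-01,  1.62662784e-01, -4.18801887e-06]), 'wrist_force': array([-0.58299985,  0.42261695, -0.23821445]), 'torque': array([-0.01566259, -0.02433774, -0.04658207]), 'opening': 0.9990670053817404}
```

Run:
```python
import cv2,numpy as np
a=cv2.imread("pics/side0.png");b=cv2.imread("pics/top0.png")
cv2.imwrite("pics/a.png",cv2.resize(a[110:330,150:500],None,fx=2.25,fy=2.25,interpolation=cv2.INTER_CUBIC))
cv2.imwrite("pics/b.png",cv2.resize(b[110:310,180:480],None,fx=2.6,fy=2.6,interpolation=cv2.INTER_CUBIC))
```

```text
(no output)
```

View pics/a.png

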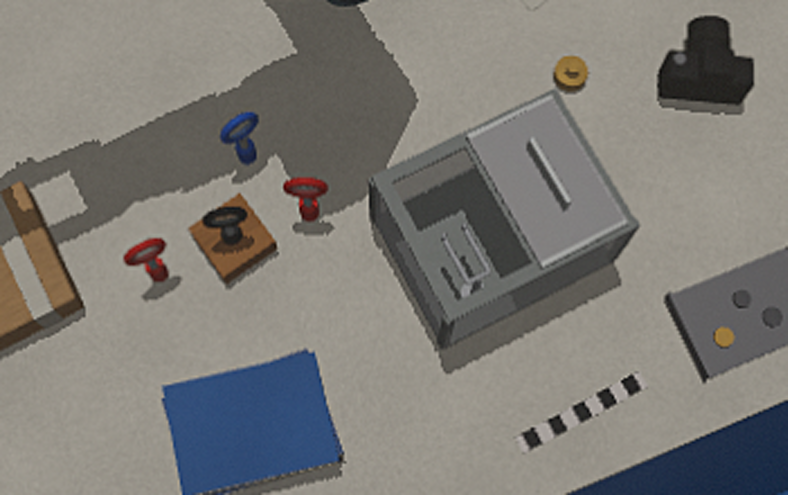

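View pics/b.png

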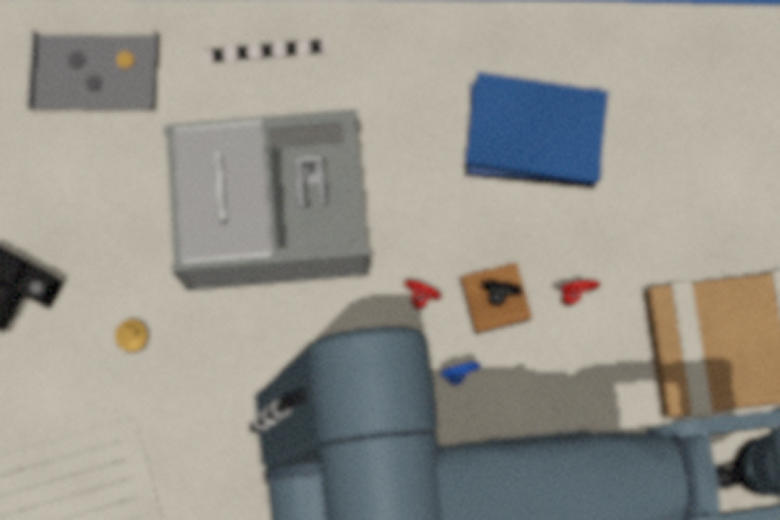

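The candidates shaped like the magnifier, in side pixels, are:
- black, in the wooden stand: (251,209), top (372,222)
- red: (217,225)
- red: (286,197)
- blue: (257,168)

I choose the black one in the stand. The cabinet is at side (372,205), with its hatch towards +y. I'll check the choice in a close crop and fit the poses.

```bash
cat > h.py <<'E'
import cv2,numpy as np
from scipy.optimize import least_squares,minimize
from bench import viewer
def cam(c):
    k=viewer.calibration(c); f=200/np.tan(np.radians(k["fovy"]/2))
    T=np.linalg.inv(np.array(k["extrinsics"]))
    return np.array([[f,0,k["cx"]],[0,f,k["cy"]],[0,0,1]]),np.array(k["distortion"]),T
C={c:cam(c) for c in("side","top")}
def proj(c,P):
    K,d,T=C[c]; return cv2.projectPoints(np.atleast_2d(P).astype(float),cv2.Rodrigues(T[:3,:3])[0],T[:3,3],K,d)[0][:,0]
def place(p,P):  # p=x,y,yaw
    c,s=np.cos(p[2]),np.sin(p[2]); P=np.atleast_2d(P).astype(float)
    return np.c_[p[0]+c*P[:,0]-s*P[:,1],p[1]+s*P[:,0]+c*P[:,1],P[:,2]]
def fit(p0,M,obs):  # obs {cam: Nx2, nan ok}
    def r(p):
        e=np.concatenate([(proj(c,place(p,M))-o).ravel() for c,o in obs.items()]); return e[~np.isnan(e)]
    return least_squares(r,p0,loss="soft_l1")
E
python3 - <<'E'
from h import *
a=cv2.imread("pics/side0.png");b=cv2.imread("pics/top0.png")
R=np.array([[-.11,-.075,.174],[-.11,.205,.174],[.11,.205,.174],[.11,-.075,.174]])
s=np.array([[372,181],[556,93],[637,222],[443,320]])/2.25+[150,110]
t=np.array([[369,255],[178,263],[167,127],[357,112]])/2.6+[180,110]
f=fit([.6,0.1,0],R,{"side":s,"top":t}); print(f.x,np.round(f.fun,1))
S=np.array([[-.045,-.045,.04],[-.045,.045,.04],[.045,.045,.04],[.045,-.045,.04]])
s=np.array([[190,228],[239,194],[277,240],[229,278]])/2.25+[150,110]
t=np.array([[530,321],[476,332],[461,277],[519,264]])/2.6+[180,110]
g=fit([.6,-.2,0.2],S,{"side":s,"top":t}); print(g.x,np.round(g.fun,1))
for im,c in((a,"side"),(b,"top")):
    im=cv2.resize(im,None,fx=4,fy=4,interpolation=cv2.INTER_CUBIC)
    sh=lambda P:np.int32((proj(c,P)+.5)*4)[:,None]
    cv2.polylines(im,[sh(place(f.x,R))],True,(0,255,0),1)
    cv2.polylines(im,[sh(place(f.x,[[-.09,-.055,.174],[-.09,.055,.174],[.09,.055,.174],[.09,-.055,.174]]))],True,(0,0,255),1)
    cv2.polylines(im,[sh(place(f.x,[[-.01,-.016,.1],[.06,-.016,.1],[.06,.016,.1],[-.01,.016,.1]]))],False,(0,255,255),1)
    cv2.polylines(im,[sh(place(g.x,S))],True,(255,255,0),1)
    x0,y0=(205,140) if c=="side" else (235,145)
    cv2.imwrite(f"pics/f_{c}.png",im[y0*4:y0*4+(480 if c=='side' else 400)+40,x0*4:x0*4+800])
E
```

```text
[0.59104006 0.03586577 0.08290471] [-1.4 -3.6 -0.8 -2.4 -0.3  1.9  1.1 -0.1 -0.2 -1.  -1.6  1.1  0.3 -2.9
  0.2 -2.3]
[ 0.45376901 -0.24441219  0.27545647] [-0.9 -0.5  0.2 -1.4 -0.5 -0.7 -2.3 -1.1  0.7 -3.2 -0.2 -1.6 -0.7 -2.
 -1.5 -2.7]
```

View pics/f_side.png

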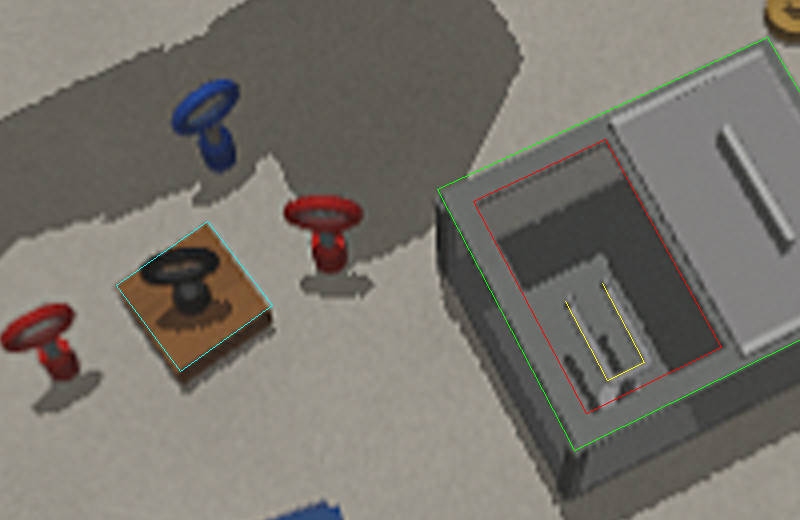

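View pics/f_top.png

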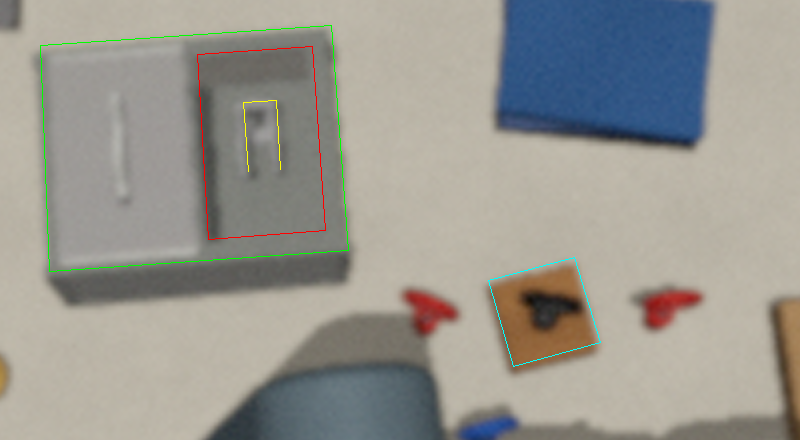

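Both crops confirm the choice: the black magnifier stands in the wooden block at zoomed side (180,270) and top (545,305), the reds and the blue stand loose. The cabinet and stand overlays fit to about 1 px. Next I'll refine by edge alignment and fit the magnifier's silhouette.

```bash
cat >> h.py <<'E'
def seg(a,b,n=60): return np.linspace(a,b,n)
def loop(P): return np.vstack([seg(P[i],P[(i+1)%len(P)]) for i in range(len(P))])
def rect(x0,x1,y0,y1,z): return np.array([[x0,y0,z],[x0,y1,z],[x1,y1,z],[x1,y0,z]])
def edgefit(p0,M,imgs,sig=1.0):
    G={}
    for c,im in imgs.items():
        g=cv2.GaussianBlur(im,(0,0),sig).astype(np.float32)
        G[c]=np.sqrt(sum(cv2.Sobel(g,cv2.CV_32F,*d)**2 for d in((1,0),(0,1)))).max(2)
    def cost(p):
        return -sum(cv2.remap(np.minimum(G[c],60),*[q[:,None].astype(np.float32) for q in proj(c,place(p,M)).T],cv2.INTER_LINEAR).mean() for c in G)
    p0=np.array(p0); return minimize(cost,p0,method="Nelder-Mead",options=dict(initial_simplex=np.vstack([p0]+[p0+np.eye(3)[i]*[.006,.006,.03][i] for i in range(3)]),xatol=1e-5))
def sil(c,p,zh,R=.031,t=.006):   # silhouette of magnifier above stand, p=x,y,yaw, 8x
    a=np.linspace(0,2*np.pi,60); m=np.zeros((3200//2,5120//2),np.uint8)
    def hull(P): cv2.fillConvexPoly(m,cv2.convexHull(np.int32((proj(c,place(p,P))+.5)*4)),255)
    D=lambda x:np.c_[np.full(60,x),R*np.cos(a),zh+R*np.sin(a)]
    hull(np.vstack([D(-t),D(t)]))
    for r,l,h in((.014,.04,zh-.065),(.006,zh-.065,zh-.031)):
        hull(np.vstack([np.c_[r*np.cos(a),r*np.sin(a),np.full(60,z)] for z in(l,h)]))
    return cv2.resize(m,(640,400),interpolation=cv2.INTER_AREA)/255.
E
python3 - <<'E'
from h import *
I={c:cv2.imread(f"pics/{c}0.png") for c in("side","top")}
R=np.vstack([loop(rect(-.11,.11,-.075,.205,.174)),loop(rect(-.09,.09,-.055,.055,.174))[:60*1],loop(rect(-.09,.09,-.055,.055,.174))[120:]])
S=loop(rect(-.045,.045,-.045,.045,.04))
for k in(["side"],["top"],["side","top"]):
    J={c:I[c] for c in k}
    print(k,edgefit([.591,.0359,.083],R,J).x.round(4),edgefit([.4538,-.2444,.2755],S,J).x.round(4))
from scipy.ndimage import gaussian_filter as gf
# mag darkness
W={}
for c,(u,v) in(("side",(250,210)),("top",(372,222))):
    d=np.clip((75-I[c].max(2).astype(float))/35,0,1); w=np.zeros((400,640)); w[v-14:v+14,u-15:u+15]=1
    W[c]=(d,w)
for k in(["side"],["top"],["side","top"]):
  best=None
  for y in np.radians(range(-90,90,15)):
    def cost(p): return sum((((gf(sil(c,p,.116),.6)-W[c][0])**2)*W[c][1]).sum() for c in k)
    m=minimize(cost,[.454,-.244,y],method="Nelder-Mead",options=dict(initial_simplex=[[.454,-.244,y],[.460,-.244,y],[.454,-.238,y],[.454,-.244,y+.15]],xatol=2e-4,fatol=.02,maxiter=60))
    if best is None or m.fun<best.fun: best=m
  print(k,best.x.round(4),best.fun)
E
```

```text
['side'] [0.5909 0.0388 0.0977] [ 0.4544 -0.2487  0.2749]
['top'] [0.5907 0.0397 0.0956] [ 0.4478 -0.2404  0.2955]
['side', 'top'] [0.5907 0.0391 0.0962] [ 0.4518 -0.2466  0.266 ]
['side'] [ 0.4564 -0.246  -0.2782] 50.2871113694601
['top'] [ 0.4496 -0.2447  0.071 ] 33.226468386037524
['side', 'top'] [ 0.4548 -0.2463 -0.2306] 98.73241176694799
```

```bash
cat > rel.py <<'E'
import sys,numpy as np
from scipy.spatial.transform import Rotation as Ro
from bench import monitor
def rel(x,y,z,yaw,label=""):
    """yaw = world angle of tool y (mod pi), tool straight down"""
    o=monitor.get_obs(); q=o["eef_rot"]; R=Ro.from_quat([q[1],q[2],q[3],q[0]])
    d=R.inv().apply(np.array([x,y,z])-o["eef_pos"])/.06
    best=None
    for a in(yaw,yaw+np.pi):
        T=Ro.from_matrix(np.c_[[-np.sin(a),np.cos(a),0],[np.cos(a),np.sin(a),0],[0,0,-1]])
        r=(R.inv()*T).as_rotvec(degrees=True)/8
        if best is None or np.linalg.norm(r)<np.linalg.norm(best): best=r
    print(label,"shift",d.round(3),"turn",best.round(2))
CAB=(.5907,.0391,.0962)
def cab(x,y): c,s=np.cos(CAB[2]),np.sin(CAB[2]); return CAB[0]+c*x-s*y,CAB[1]+s*x+c*y
E
python3 - <<'E'
from rel import *
print(Ro.from_euler('z',0).as_quat()); rel(.453,-.246,.21,-.26,"hover")
E
```

```text
[0. 0. 0. 1.]
hover shift [ 5.834 -3.277  0.488] turn [ 0.    0.   -7.05]
```

Call:
move_arm(motion=[[[0.83, -0.47, 0.07], [0, 0, -1.0], 70], [[1.67, -0.94, 0.14], [0, 0, -2.0], 70], [[2.5, -1.4, 0.21], [0, 0, -3.0], 70], [[3.33, -1.87, 0.28], [0, 0, -4.0], 70], [[4.17, -2.34, 0.35], [0, 0, -5.0], 70], [[5.0, -2.81, 0.42], [0, 0, -6.0], 70], [[5.83, -3.28, 0.49], [0, 0, -7.05], 70], [[5.83, -3.28, 0.49], [0, 0, -7.05], 70]])

```text
time_s: 1.8
eef_pos: [0.4545, -0.2426, 0.2096]
eef_rot: [-0.0, 0.791, 0.612, 0.0]
wrist_force: [0.1, -0.7, -0.5]
opening: 0.701
```

Run:
```python
from h import *; from rel import *
rel(.453,-.246,.125,-.26,"grasp")
im=[]
for c,(u,v) in(("side",(250,200)),("top",(372,215))):
    a=viewer.camera(c); cv2.imwrite(f"pics/{c}1.png",a); im.append(cv2.resize(a[v-45:v+45,u-40:u+40],None,fx=5,fy=5,interpolation=cv2.INTER_CUBIC))
cv2.imwrite("pics/hover.png",np.hstack(im))
```

```text
grasp shift [-0.062 -0.009  1.41 ] turn [-0.   -0.01  0.05]
```

View pics/hover.png

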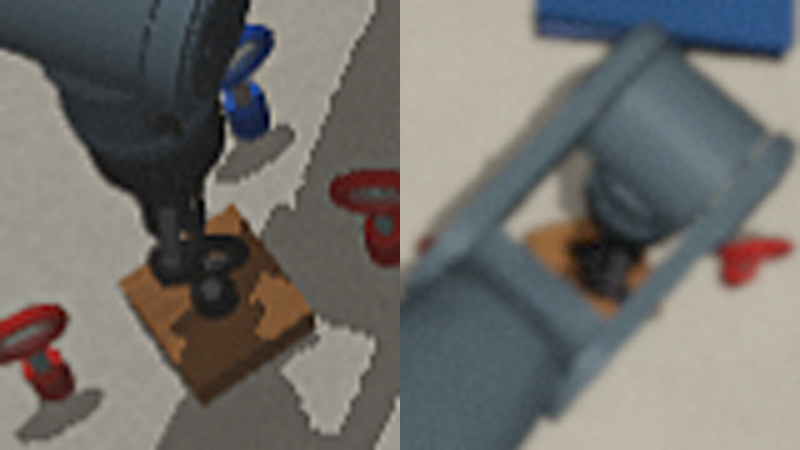

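The hover picture shows the fingers straddling the head (side crop: finger at (170,250), head at (205,250)), with the blue and red ones clear of the hand. Next I descend and grip.

Call:
move_arm(motion=[[[-0.05, 0, 0.7], [0, 0, 0], 70], [[-0.05, 0, 1.4], [0, 0, 0], 70], [[-0.05, 0, 1.4], [0, 0, 0], 30], [[-0.05, 0, 1.4], [0, 0, 0], 0], [[-0.05, 0, 1.4], [0, 0, 0], 0], [[-0.05, 0, 1.4], [0, 0, 0], 0], [[-0.05, 0, 1.4], [0, 0, 0], 0]])

```text
time_s: 2.78
eef_pos: [0.4526, -0.2498, 0.1281]
eef_rot: [0.002, 0.793, 0.61, -0.0]
wrist_force: [-2.1, -0.2, 6.5]
opening: 0.128
```

Call:
move_arm(motion=[[[0, 0, -0.3], [0, 0, 0], 0], [[0, 0, -0.9], [0, 0, 0], 0], [[0, 0, -1.7], [0, 0, 0], 0], [[0, 0, -2.6], [0, 0, 0], 0], [[0, 0, -3.5], [0, 0, 0], 0], [[0, 0, -3.5], [0, 0, 0], 0]])

```text
time_s: 3.52
eef_pos: [0.4539, -0.2503, 0.3423]
eef_rot: [0.006, 0.793, 0.61, 0.001]
wrist_force: [1.4, 0.7, -2.3]
opening: 0.128
```

Run:
```python
from h import *; from rel import *
print(monitor.get_obs()["wrist_force"],monitor.get_obs()["torque"])
rel(*cab(-.05,0),.345,CAB[2],"over")
im=[]
for c in("side","top"):
    u,v=np.int32(proj(c,[[.452,-.248,.30]])[0])
    a=viewer.camera(c); cv2.imwrite(f"pics/{c}2.png",a); im.append(cv2.resize(a[v-45:v+45,u-40:u+40],None,fx=5,fy=5,interpolation=cv2.INTER_CUBIC))
cv2.imwrite("pics/lift.png",np.hstack(im))
```

```text
[ 1.43185521  0.68462022 -2.26546727] [-0.00452946  0.02892374  0.00507656]
over shift [ 4.957  0.186 -0.069] turn [ 0.07  0.05 -2.55]
```

View pics/lift.png

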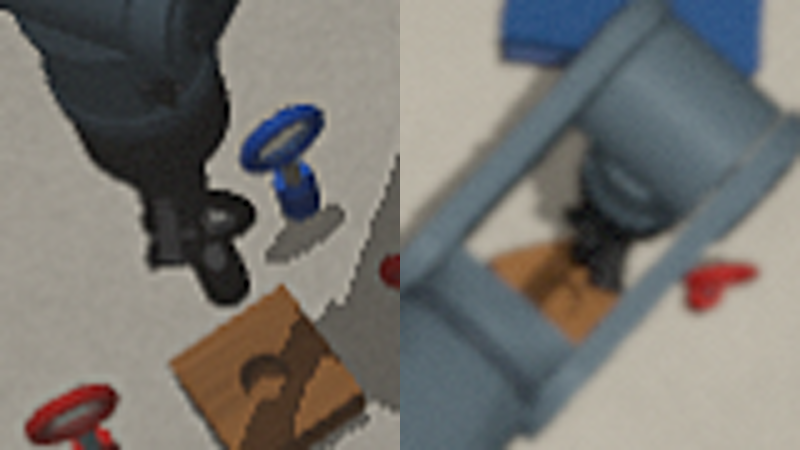

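```bash
cat > ov.py <<'E'
from h import *; from rel import *
def magpts(off,dz,tilt,o=None):
    """off along tool x (m), dz head centre below TCP, tilt deg about tool y; returns world pts of parts"""
    o=o or monitor.get_obs(); q=o["eef_rot"]; R=Ro.from_quat([q[1],q[2],q[3],q[0]])
    a=np.linspace(0,2*np.pi,48); c,s=np.cos(a),np.sin(a); n=np.ones(48)
    disc=np.vstack([np.c_[.031*c,t*n,.031*s] for t in(-.006,.006)])
    cyl=lambda r,l,h:np.vstack([np.c_[r*c,r*s,z*n] for z in(l,h)])
    parts=[disc,cyl(.014,.065,.109),cyl(.006,.031,.065)]
    T=Ro.from_euler('y',tilt,degrees=True)
    return [R.apply(T.apply(P)+[off,0,dz])+o["eef_pos"] for P in parts]
def hulls(c,parts): return [cv2.convexHull(proj(c,P).astype(np.float32))[:,0] for P in parts]
E
python3 - <<'E'
from ov import *
from scipy.ndimage import gaussian_filter as gf
I={c:cv2.imread(f"pics/{c}2.png") for c in("side","top")}
c="side"; im=I[c]; d=np.clip((85-im.max(2).astype(float))/40,0,1)
o=monitor.get_obs()
u,v=np.int32(proj(c,[[.452,-.248,.30]])[0])
w=np.zeros((400,640)); w[v-10:v+16,u-2:u+12]=1   # right of finger, crop x>190
def ren(p):
    m=np.zeros((1600,2560),np.uint8)
    for h in hulls(c,magpts(*p,o=o)): cv2.fillConvexPoly(m,np.int32((h+.5)*4),255)
    return gf(cv2.resize(m,(640,400),interpolation=cv2.INTER_AREA)/255.,.5)
cost=lambda p:(((ren(p)-d)**2)*w).sum()
for off in(-.015,0,.015):
    p0=np.array([off,.011,0]); m=minimize(cost,p0,method="Nelder-Mead",options=dict(initial_simplex=[p0,p0+[.006,0,0],p0+[0,.006,0],p0+[0,0,8]],maxiter=150,xatol=1e-4))
    print(m.x.round(4),m.fun)
    best=m if off==-.015 or m.fun<best.fun else best
ims=[]
for p in(best.x,[0,.011,0]):
  for c in("side",):
    k=cv2.resize(I[c][v-30:v+30,u-20:u+20],None,fx=9,fy=9,interpolation=cv2.INTER_CUBIC)
    k2=k.copy()
    for h in hulls(c,magpts(*p,o=o)): cv2.polylines(k2,[np.int32((h-[u-20,v-30]+.5)*9)[:,None]],True,(0,255,0),1)
    ims+=[k2]
cv2.imwrite("pics/ov.png",np.clip(np.hstack(ims).astype(float)*1.6,0,255))
E
```

```text
[-0.0035  0.0181  2.7205] 31.56292465407513
[-0.0026  0.015   2.3217] 31.205373340958793
[-0.0021  0.0176  2.0518] 31.30216717618865[ WARN:0@5.059] global loadsave.cpp:1063 imwrite_ Unsupported depth image for selected encoder is fallbacked to CV_8U.
```

View pics/ov.png

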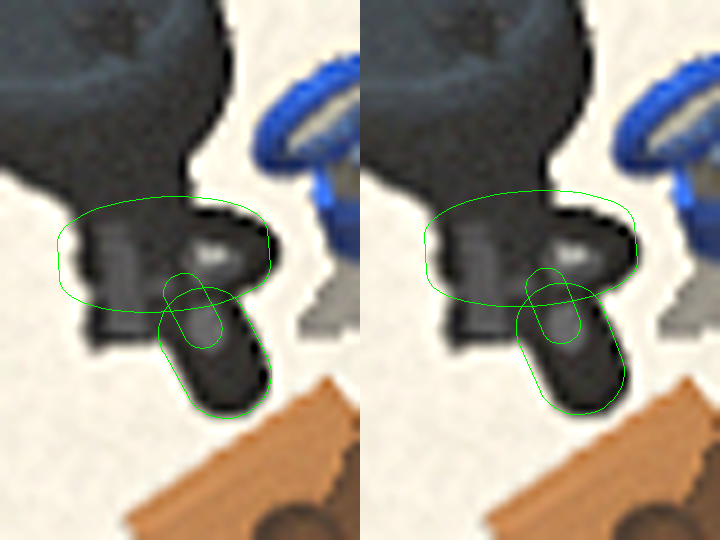

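The magnifier hangs upright in the grip: the overlay of the nominal pose matches to about 2 mm, with the handle end at crop (590,400). Next I carry it over the opening's front part.

Call:
move_arm(motion=[[[0.5, 0.02, -0.05], [0, 0, -0.25], 0], [[1.3, 0.05, -0.07], [0, 0, -0.6], 0], [[2.1, 0.08, -0.07], [0, 0, -1.0], 0], [[2.9, 0.11, -0.07], [0, 0, -1.5], 0], [[3.7, 0.14, -0.07], [0, 0, -2.0], 0], [[4.4, 0.17, -0.07], [0, 0, -2.4], 0], [[4.9, 0.19, -0.07], [0.07, 0.05, -2.55], 0], [[4.96, 0.19, -0.07], [0.07, 0.05, -2.55], 0], [[4.96, 0.19, -0.07], [0.07, 0.05, -2.55], 0]])

```text
time_s: 4.75
eef_pos: [0.5387, 0.0357, 0.3386]
eef_rot: [-0.007, 0.672, 0.74, -0.001]
wrist_force: [-0.5, -0.2, -0.9]
opening: 0.132
```

Run:
```python
from ov import *
from scipy.ndimage import gaussian_filter as gf
o=monitor.get_obs(); print(o["eef_pos"],o["wrist_force"])
rel(*cab(-.05,0),.30,CAB[2],"above")
ims=[]
R=rect(-.09,.09,-.055,.055,.174)
for c in("side","top"):
    a=viewer.camera(c); cv2.imwrite(f"pics/{c}3.png",a)
    u,v=np.int32(proj(c,[[*cab(0,0),.2]])[0])
    k=cv2.resize(a[v-45:v+45,u-40:u+40],None,fx=5,fy=5,interpolation=cv2.INTER_CUBIC)
    L=lambda P,cl=True,col=(0,255,0): cv2.polylines(k,[np.int32((P-[u-40,v-45]+.5)*5)[:,None]],cl,col,1)
    for h in hulls(c,magpts(0,.013,0,o=o)): L(h)
    L(proj(c,place(CAB,R)),True,(0,0,255)); L(proj(c,place(CAB,[[-.01,-.016,.1],[.06,-.016,.1],[.06,.016,.1],[-.01,.016,.1]])),False,(0,255,255))
    ims.append(k)
cv2.imwrite("pics/over.png",np.clip(np.hstack(ims)*1.4,0,255).astype(np.uint8))
```

```text
[0.53868306 0.03569542 0.33855924] [-0.5218483  -0.21711418 -0.93703539]
above shift [-0.032  0.042  0.642] turn [-0.08 -0.06  0.  ]
```

View pics/over.png

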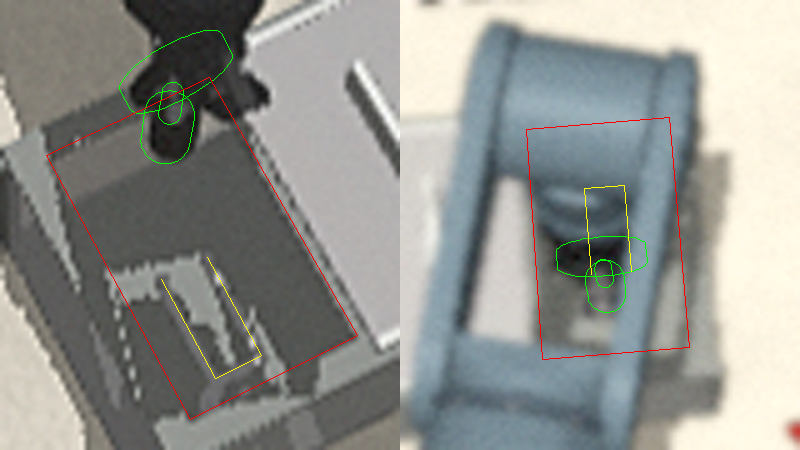

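The carried magnifier is at side crop (170,130), well inside the red outline of the opening in x/y. The hook is hard to read in this light, so I'll check its place more closely on the first, unobstructed pictures.

Run:
```python
from h import *; from rel import CAB,cab
ims=[]
for c in("side","top"):
    a=cv2.imread(f"pics/{c}0.png")
    u,v=np.int32(proj(c,[[*cab(0.02,0),.1]])[0])
    k=cv2.resize(a[v-32:v+32,u-28:u+28],None,fx=7,fy=7,interpolation=cv2.INTER_CUBIC)
    k=np.clip((k.astype(float)-40)*2.0,0,255).astype(np.uint8); k0=k.copy()
    L=lambda P,col: cv2.polylines(k,[np.int32((proj(c,place(CAB,P))-[u-28,v-32]+.5)*7)[:,None]],False,col,1)
    for y in(-.016,.016): L([[.06,y,.1],[-.012,y,.1],[-.012,y,.112]],(0,255,255))
    L([[.06,-.016,.1],[.06,.016,.1]],(0,255,255)); L([[.06,0,.1],[.06,0,.01]],(255,0,255))
    L(rect(-.09,.09,-.055,.055,.174),(0,0,255)); L(rect(-.09,.09,-.055,.055,.168),(0,160,0))
    ims+=[k0,k] if c=="side" else [k0]
o=np.hstack(ims); cv2.imwrite("pics/hook.png",cv2.resize(o,(800,int(o.shape[0]*800/o.shape[1]))) if 0 else np.vstack([np.hstack(ims[:2]) ]))
cv2.imwrite("pics/hooktop.png",ims[2])
```

```text
(no output)
```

View pics/hook.png

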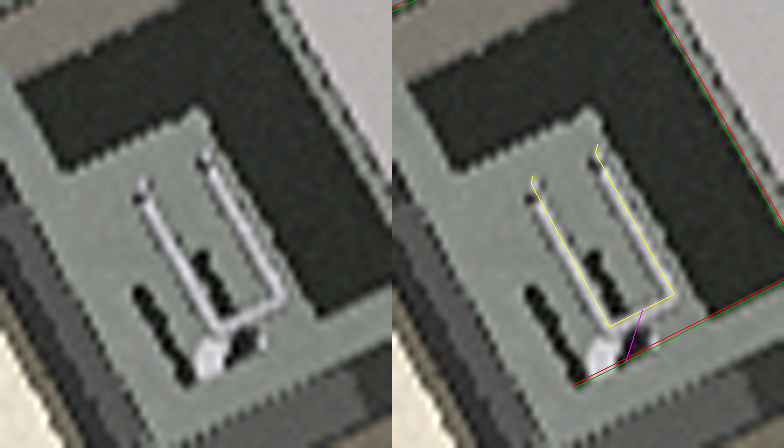

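The hook shows clearly now: prongs from (143,190) to (215,325) and from (207,160) to (282,297). They match the overlay within about 1 px (≤3 mm).

Run:
```python
from rel import *
rel(*cab(-.052,-.0015),.165,CAB[2],"down");
```

```text
down shift [-0.064  0.027  2.905] turn [-0.07 -0.06 -0.01]
```

Call:
move_arm(motion=[[[-0.06, 0.03, 0.2], [-0.07, -0.06, 0], 0], [[-0.06, 0.03, 0.6], [-0.07, -0.06, 0], 0], [[-0.06, 0.03, 1.1], [-0.07, -0.06, 0], 0], [[-0.06, 0.03, 1.6], [-0.07, -0.06, 0], 0], [[-0.06, 0.03, 2.1], [-0.07, -0.06, 0], 0], [[-0.06, 0.03, 2.5], [-0.07, -0.06, 0], 0], [[-0.06, 0.03, 2.8], [-0.07, -0.06, 0], 0], [[-0.06, 0.03, 2.9], [-0.07, -0.06, 0], 0], [[-0.06, 0.03, 2.9], [-0.07, -0.06, 0], 0]])

```text
time_s: 5.98
eef_pos: [0.54, 0.0336, 0.1661]
eef_rot: [0.0, 0.672, 0.74, 0.001]
wrist_force: [-0.4, -0.3, -1.2]
opening: 0.129
```

Run:
```python
from ov import *
o=monitor.get_obs(); print(o["eef_pos"],o["wrist_force"])
rel(*cab(.02,-.0015),.165,CAB[2],"in"); rel(*cab(.02,-.0015),.143,CAB[2],"hang")
c="side"; a=viewer.camera(c); cv2.imwrite("pics/side4.png",a)
u,v=np.int32(proj(c,[[*cab(-.01,0),.1]])[0])
k0=cv2.resize(a[v-36:v+28,u-28:u+28],None,fx=7,fy=7,interpolation=cv2.INTER_CUBIC)
k0=np.clip((k0.astype(float)-15)*2.2,0,255).astype(np.uint8); k=k0.copy()
L=lambda P,cl,col: cv2.polylines(k,[np.int32((P-[u-28,v-36]+.5)*7)[:,None]],cl,col,1)
for h in hulls(c,magpts(0,.013,0,o=o)): L(h,True,(0,255,0))
for y in(-.016,.016): L(proj(c,place(CAB,[[.06,y,.1],[-.012,y,.1],[-.012,y,.112]])),False,(0,255,255))
cv2.imwrite("pics/down.png",np.hstack([k0,k]))
```

```text
[0.54002679 0.03360189 0.16611292] [-0.42642917 -0.29309328 -1.23504313]
in shift [-0.015  1.183  0.02 ] turn [ 0.01 -0.   -0.  ]
hang shift [-0.015  1.182  0.387] turn [ 0.01 -0.   -0.  ]
```

View pics/down.png

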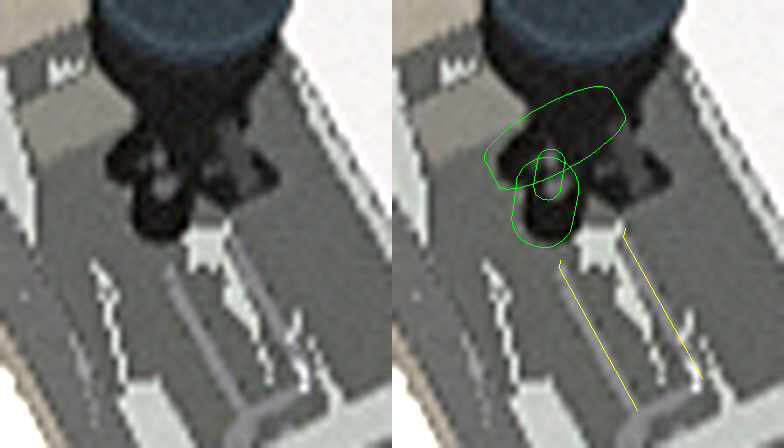

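The handle is at (160,205), in front of the tips at about (170,270) and (232,245). It appears 1 px (~3 mm) to the +y side of nominal, so I shift by −3 mm while going in.

Call:
move_arm(motion=[[[-0.05, 0, 0], [0, 0, 0], 0], [[-0.05, 0.2, 0.01], [0, 0, 0], 0], [[-0.05, 0.4, 0.02], [0, 0, 0], 0], [[-0.05, 0.6, 0.02], [0, 0, 0], 0], [[-0.05, 0.7, 0.02], [0, 0, 0], 0], [[-0.05, 0.7, 0.02], [0, 0, 0], 0]])

```text
time_s: 6.78
eef_pos: [0.5823, 0.035, 0.1647]
eef_rot: [0.0, 0.672, 0.74, 0.0]
wrist_force: [0.3, -0.1, -2.7]
opening: 0.128
```

Call:
move_arm(motion=[[[0, 0.2, 0], [0, 0, 0], 0], [[0, 0.4, 0], [0, 0, 0], 0], [[0, 0.48, 0], [0, 0, 0], 0], [[0, 0.48, 0], [0, 0, 0], 0], [[0, 0.48, 0.12], [0, 0, 0], 0], [[0, 0.48, 0.24], [0, 0, 0], 0], [[0, 0.48, 0.27], [0, 0, 0], 0], [[0, 0.48, 0.27], [0, 0, 0], 0]])

```text
time_s: 7.78
eef_pos: [0.6104, 0.0377, 0.1484]
eef_rot: [0.0, 0.672, 0.74, 0.0]
wrist_force: [0.2, 0.2, -2.6]
opening: 0.13
```

Run:
```python
from rel import *
print(monitor.get_obs()["eef_pos"],monitor.get_obs()["wrist_force"]); rel(*cab(.02,-.0035),.143,CAB[2],"hang")
```

```text
[0.61043268 0.03767365 0.14842727] [ 0.1652546   0.17137443 -2.63012929]
hang shift [-0.003  0.008  0.09 ] turn [ 0.01 -0.    0.  ]
```

Not touching yet, so I lower in small steps until the weight transfers.

Call:
move_arm(motion=[[[0, 0.01, 0.04], [0, 0, 0], 0], [[0, 0.01, 0.08], [0, 0, 0], 0], [[0, 0.01, 0.08], [0, 0, 0], 0]])

```text
time_s: 8.15
eef_pos: [0.6112, 0.0377, 0.1437]
eef_rot: [0.0, 0.672, 0.74, 0.001]
wrist_force: [0.1, 0.1, -1.6]
opening: 0.126
```

Call:
move_arm(motion=[[[0, 0, 0.03], [0, 0, 0], 0], [[0, 0, 0.05], [0, 0, 0], 0], [[0, 0, 0.05], [0, 0, 0], 0]])

```text
time_s: 8.52
eef_pos: [0.612, 0.0374, 0.1431]
eef_rot: [0.001, 0.672, 0.74, 0.001]
wrist_force: [-3.2, -1.8, 9.8]
opening: 0.129
```

Contact comes exactly at the hanging height: TCP 0.143, so the head is at 0.131. I take the pressure off and release gently.

Call:
move_arm(motion=[[[0, 0, -0.04], [0, 0, 0], 0], [[0, 0, -0.04], [0, 0, 0], 18], [[0, 0, -0.04], [0, 0, 0], 22], [[0, 0, -0.04], [0, 0, 0], 30], [[0, 0, -0.04], [0, 0, 0], 40], [[0, 0, -0.04], [0, 0, 0], 40], [[0, 0, -0.04], [0, 0, 0], 40]])

```text
time_s: 9.4
eef_pos: [0.6113, 0.0377, 0.1433]
eef_rot: [0.0, 0.672, 0.74, 0.001]
wrist_force: [0.3, 0.3, -0.4]
opening: 0.399
```

Call:
move_arm(motion=[[[0, 0, -0.3], [0, 0, 0], 40], [[0, 0, -0.7], [0, 0, 0], 40], [[0, 0, -1.2], [0, 0, 0], 40], [[0, 0, -1.9], [0, 0, 0], 40], [[0, 0, -2.6], [0, 0, 0], 40], [[0, 0, -2.6], [0, 0, 0], 0]])

```text
time_s: 10.15
eef_pos: [0.6133, 0.0375, 0.3058]
eef_rot: [0.005, 0.672, 0.74, 0.003]
wrist_force: [0.5, -0.1, -0.3]
opening: 0.199
```

Run:
```python
from ov import *
print(monitor.get_obs()["wrist_force"])
for c in("side","top"):
    a=viewer.camera(c); cv2.imwrite(f"pics/{c}5.png",a)
    print(c,[(round(r["score"],2),[round(r["centre"][0]*640,1),round(r["centre"][1]*400,1)]) for r in spotter.search_frame(c,"hatch_rib")] if 0 else "")
    print([ (s,proj(c,place(CAB,[[0,s,.2]]))[0].round(1)) for s in(.12,.13,.14)],"head",proj(c,place(CAB,[[.02,0,.131]]))[0].round(1))
from bench import spotter
for c in("side","top"):
    for n in("hatch_rib","mag_head"): print(c,n,[(round(r["score"],2),[round(r["centre"][0]*640,1),round(r["centre"][1]*400,1)]) for r in spotter.search_frame(c,n)])
a=cv2.imread("pics/side5.png"); c="side"
u,v=np.int32(proj(c,[[*cab(.03,.04),.13]])[0])
k=cv2.resize(a[v-45:v+40,u-45:u+65],None,fx=7,fy=7,interpolation=cv2.INTER_CUBIC)
cv2.imwrite("pics/hung.png",np.clip((k.astype(float)-15)*1.9,0,255).astype(np.uint8))
```

```text
[ 0.5147215  -0.06917638 -0.30315812]
side 
[(0.12, array([391.4, 186.9])), (0.13, array([394.3, 185.4])), (0.14, array([397.3, 184. ]))] head [356.7 217.6]
top 
[(0.12, array([266.5, 181. ])), (0.13, array([263.9, 181.2])), (0.14, array([261.2, 181.4]))] head [298.9 177.8]
side hatch_rib [(0.86, [398.9, 198.6]), (0.61, [369.7, 214.0])]
side mag_head [(0.73, [258.7, 169.2]), (0.52, [217.9, 224.5]), (0.5, [360.3, 218.9]), (0.5, [288.6, 194.4])]
top hatch_rib [(0.66, [258.7, 177.1])]
top mag_head [(0.6, [403.0, 220.6]), (0.44, [343.8, 220.0])]
```

View pics/hung.png

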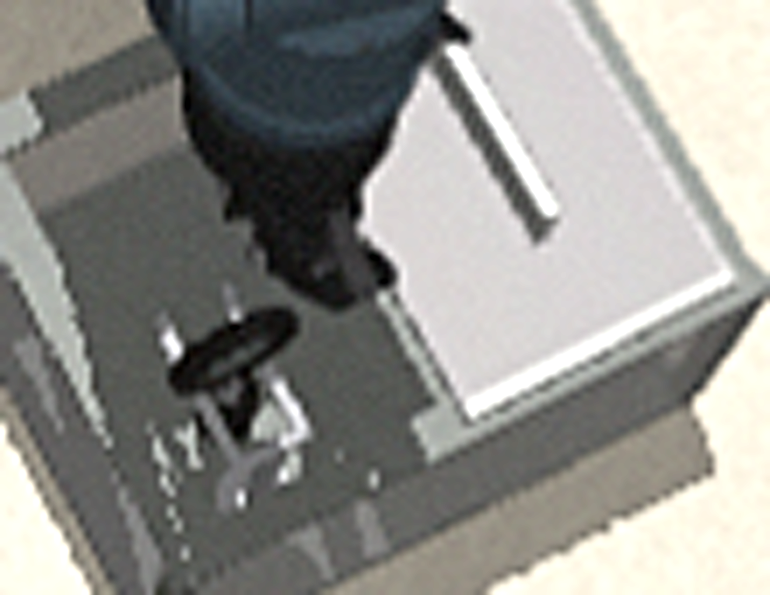

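The magnifier hangs right: the head lies across both prongs at crop (235,350), with the handle below between them. The rib is at y≈+0.13, since both cameras' reads of its centre match that projection. Next: shut fingers, go over, and come down behind the rib.

Run:
```python
from rel import *
rel(*cab(0,.168),.30,CAB[2],"over"); rel(*cab(0,.168),.201,CAB[2],"down"); rel(*cab(0,.03),.201,CAB[2],"push")
```

```text
over shift [ 2.854 -0.324 -0.032] turn [-0.01 -0.01  0.  ]
down shift [ 2.853 -0.322  1.618] turn [-0.01 -0.01  0.  ]
push shift [ 0.553 -0.322  1.616] turn [-0.01 -0.01  0.  ]
```

Call:
move_arm(motion=[[[0.7, -0.1, 0], [0, 0, 0], 0], [[1.4, -0.2, 0], [0, 0, 0], 0], [[2.1, -0.32, 0], [0, 0, 0], 0], [[2.85, -0.32, 0], [0, 0, 0], 0], [[2.85, -0.32, 0], [0, 0, 0], 0], [[2.85, -0.32, 0.6], [0, 0, 0], 0], [[2.85, -0.32, 1.2], [0, 0, 0], 0], [[2.85, -0.32, 1.5], [0, 0, 0], 0], [[2.85, -0.32, 1.6], [0, 0, 0], 0], [[2.85, -0.32, 1.6], [0, 0, 0], 0]])

```text
time_s: 11.7
eef_pos: [0.5762, 0.2058, 0.204]
eef_rot: [0.001, 0.672, 0.74, 0.001]
wrist_force: [-0.4, -0.2, -0.4]
opening: -0.0
```

Run:
```python
from rel import *
o=monitor.get_obs();print(o["wrist_force"],o["opening"]); rel(*cab(0,.03),.201,CAB[2],"push")
```

```text
[-0.4070703  -0.17610963 -0.41742577] -0.00044404220354763737
push shift [-2.289 -0.025  0.049] turn [ 0.02 -0.   -0.  ]
```

Call:
move_arm(motion=[[[-0.2, 0, 0.03], [0, 0, 0], 0], [[-0.4, 0, 0.03], [0, 0, 0], 0], [[-0.6, 0, 0.03], [0, 0, 0], 0], [[-0.85, -0.01, 0.03], [0, 0, 0], 0], [[-1.1, -0.01, 0.03], [0, 0, 0], 0], [[-1.35, -0.02, 0.03], [0, 0, 0], 0], [[-1.6, -0.02, 0.03], [0, 0, 0], 0], [[-1.85, -0.02, 0.03], [0, 0, 0], 0], [[-2.1, -0.02, 0.03], [0, 0, 0], 0], [[-2.25, -0.02, 0.03], [0, 0, 0], 0]])

```text
time_s: 12.95
eef_pos: [0.5875, 0.0705, 0.2015]
eef_rot: [0.0, 0.672, 0.74, 0.001]
wrist_force: [1.2, 2.5, 1.3]
opening: -0.002
```

Call:
move_arm(motion=[[[-0.08, 0, 0], [0, 0, 0], 0], [[-0.16, 0, 0], [0, 0, 0], 0], [[-0.22, 0, 0], [0, 0, 0], 0], [[-0.26, 0, 0], [0, 0, 0], 0], [[-0.28, 0, 0], [0, 0, 0], 0], [[-0.28, 0, 0], [0, 0, 0], 0]])

```text
time_s: 13.7
eef_pos: [0.589, 0.0548, 0.2014]
eef_rot: [0.0, 0.672, 0.74, 0.0]
wrist_force: [0.5, 1.0, 0.2]
opening: -0.002
```

Call:
move_arm(motion=[[[-0.04, 0, 0], [0, 0, 0], 0], [[-0.08, 0, 0], [0, 0, 0], 0], [[-0.12, 0, 0], [0, 0, 0], 0], [[-0.12, 0, 0], [0, 0, 0], 0]])

```text
time_s: 14.2
eef_pos: [0.5892, 0.0524, 0.2015]
eef_rot: [-0.003, 0.672, 0.741, 0.003]
wrist_force: [-1.0, 18.6, 2.4]
opening: -0.001
```

A firm stop (18.6 N) at the predicted shut place. Back off and lift clear.

Call:
move_arm(motion=[[[0.1, 0, 0], [0, 0, 0], 0], [[0.4, 0, 0], [0, 0, 0], 0], [[0.7, 0, -0.2], [0, 0, 0], 0], [[1.2, 0, -1.0], [0, 0, 0], 0], [[1.9, -0.5, -1.8], [0, 0, 0], 0], [[2.6, -1.2, -2.2], [0, 0, 0], 0], [[3.3, -1.9, -2.2], [0, 0, 0], 0], [[4.0, -2.4, -2.2], [0, 0, 0], 0], [[4.6, -2.6, -2.2], [0, 0, 0], 0], [[4.6, -2.6, -2.2], [0, 0, 0], 0]])

```text
time_s: 15.45
eef_pos: [0.406, 0.3098, 0.3346]
eef_rot: [0.001, 0.671, 0.742, 0.001]
wrist_force: [0.6, -0.4, 0.5]
opening: -0.002
```

Run:
```python
from ov import *; from bench import spotter
ims=[]
for c in("side","top"):
    a=viewer.camera(c); cv2.imwrite(f"pics/{c}6.png",a)
    M=np.vstack([loop(rect(-.102,.102,-.065,.065,.181)),loop(rect(-.05,.05,-.004,.004,.216))])
    for n in("hatch_rib","mag_head"): print(c,n,[(round(r["score"],2),[round(r["centre"][0]*640,1),round(r["centre"][1]*400,1)]) for r in spotter.search_frame(c,n)])
    u,v=np.int32(proj(c,[[*cab(0,0.03),.17]])[0])
    print(proj(c,place(CAB,[[0,0,.2],[.02,0,.131]])).round(1).tolist(), edgefit([*CAB],M,{c:a}).x.round(4))
    k=cv2.resize(a[v-50:v+50,u-50:u+50],None,fx=4,fy=4,interpolation=cv2.INTER_CUBIC)
    for P in(rect(-.102,.102,-.065,.065,.181),): cv2.polylines(k,[np.int32((proj(c,place(CAB,P))-[u-50,v-50]+.5)*4)[:,None]],True,(0,0,255),1)
    ims.append(k)
cv2.imwrite("pics/end.png",np.clip(np.hstack(ims)*1.2,0,255).astype(np.uint8))
```

```text
side hatch_rib [(0.77, [357.1, 211.1])]
side mag_head [(0.63, [259.9, 170.3]), (0.57, [286.8, 196.4]), (0.46, [219.0, 224.2]), (0.36, [375.1, 203.9]), (0.34, [465.1, 138.6])]
[[355.2, 204.6], [356.7, 217.6]] [0.5936 0.038  0.0949]
top hatch_rib [(0.77, [298.1, 182.3])]
top mag_head [(0.55, [354.3, 253.1]), (0.53, [404.9, 220.1]), (0.49, [344.3, 220.6])]
[[298.6, 178.3], [298.9, 177.8]] [0.5907 0.0401 0.0952]
```

View pics/end.png

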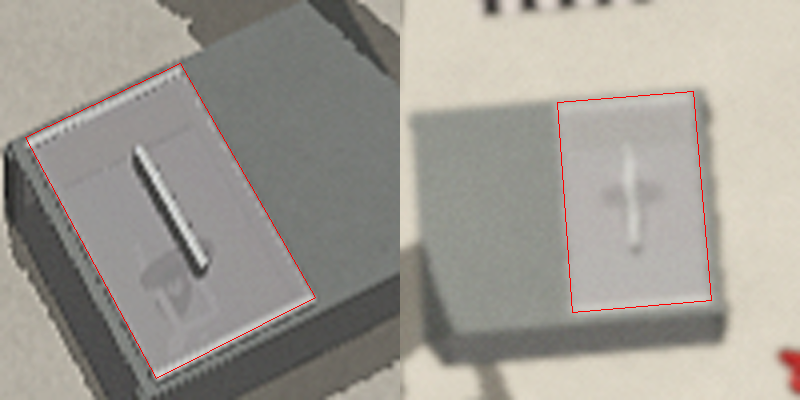

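The hatch fits the shut outline in both views, and the magnifier is still visible hanging beneath it at side (180,275) and top (632,190). Handing in.

```bash
python3 -c "
from bench import workorder; print(workorder.hand_in())"
```

```text
the job is handed in; nothing more can be done
None
```

I took the black magnifier from its stand and hung it on the two-pronged hook through the roof opening. I then let go, slid the hatch shut and handed the job in. The last move ended at 15.45 s of the allowed 58 s.

**Hanging:** it met the prongs at the expected height, with the head centre about 0.131 m above the table. After release, the picture showed the head across both prongs and the handle below.

**Hatch:** it met a firm stop (18.6 N) within about 2 mm of where I expected it to be fully shut. In both cameras its outline matches the shut position to about 1–3 mm. The magnifier still shows hanging through the clear panel.

**Clearances:** the wrist force gave no sign of touching the roof frame, and it stayed small except on the hook and at the hatch stop. I moved nothing near the other objects, but I did not measure their positions again at the end.

**Checks that failed or disagreed:**
- The first fit of the magnifier's direction from the top camera was wrong; I used the side camera, which agreed with what I read by eye.
- In the last pictures the network no longer found the magnifier's head under the hatch, so that check is by eye only.

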